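# Twist the top sample jar off a leaning stack and put it on the balance

### The job

Take the top jar off the leaning stack of twist-locked sample jars: it must be turned about its own axis, one way or the other, until its hidden lugs find the gaps, and then drawn out along the lean of the stack. Stand it upright in the middle of the balance pan without dropping it, let go, and leave everything else on the bench where it is.

Things in the scene. Friction and masses are not known exactly. Their poses are not given: they have to be found in the camera images.
- jar: The top jar of the stack: white rigid plastic, 93 mm tall, about 0.14 kg, open at the top. Origin: centre of the underside of its foot; z runs up its axis to the mouth. Foot: cylinder, diameter 40, z = 0 to 45 mm. Above it the round body, outer diameter 64, wall 3.2, z = 45 to 93 (rim), inner floor at 48. Nested, only this body shows; grip it there: the rim of the jar below is at z = 45.
- jar_lugs (a point): Point on the jar's axis, 13 mm above its foot, axes as the jar's. Here two lugs stand out along the jar's +x and -x, to 26.5 mm from the axis, 9 mm wide, z = 10 to 16 mm of the jar. Nested, they sit 3 mm under an inward ledge of the jar below, which stops them: locked, the jar rises 3 mm and then stops hard. A thin black ring marks the lower end of each body.
- holder: Fixed aluminium holder of the stack, base plate 200 x 130 x 12 mm, origin on the bench. The stack's axis lies in the holder's x-z plane and leans 30 degrees from vertical towards its -x (up the axis is -sin30, 0, cos30 in its frame). The lower jars are held firmly and do not turn. The top jar's rim stands about 200 mm above the bench. A turn of at most 90 degrees one way or the other frees it.
- seat (a point): Point on the stack's axis, fixed to the holder, where the nested jar's origin is; axes as the holder's. The ledge over the lugs has two opposite gaps 70 degrees wide, unseen, their middles 45 to 135 degrees from the lugs at the start. Within some 15 degrees of a middle the lugs pass; turned further they are caught again. In line it draws out along its axis, clear after 50 mm. Radial play 2 mm.
- balance: Fixed laboratory balance, 230 x 180 mm, housing top 56 mm above the bench; origin on the bench under its middle, display to its -x.
- pan (a point): Centre of the top face of the balance's round steel pan (diameter 130 mm), 71 mm above the bench.
- amber_bottle: Bystander: amber bottle, diameter 48, 115 mm tall, upright, origin under its foot.
- dish: Bystander: glass dish, diameter 90, 18 mm tall, origin under it.
- timer: Bystander: grey timer box 60 x 70 x 22 mm, origin under it.
- tube_rack: Bystander: tube rack 70 x 130 x 58 mm (93 mm with its tubes), origin under it.
- white_tub: Bystander: white tub with red cap, diameter 110, 150 mm tall, origin under it.
- flask: Bystander: steel flask, diameter 72, 190 mm tall, origin under it.
- brush: Bystander: brush 170 mm long, lying.
Things that resemble listed ones, but are neither listed nor needed, are in the scene too. What is shaped like the jar but pink is not meant.

How it is judged (in metres and radians):
On the way:
1. the top jar has been drawn clear of the jar below (distance between jar and seat above 0.05 m), for 0.1 s.
At the end, for the whole second after the job is handed in: The jar stands still and upright (within 0.1 rad) on its foot on the balance pan, its foot within 30 mm of the pan's centre and within 6 mm of its height, released (horizontal distance between jar and pan below 0.03 m and z of jar in the frame of pan between -0.006 and 0.006 m and angle between jar's own z axis and vertical below 0.1 rad and linear speed of jar below 0.02 m/s and angular speed of jar below 0.2 rad/s); the robot touches nothing.
It fails at once if the jar is dropped or thrown (moves faster than 0.45 m/s with nothing touching it) (linear speed of jar above 0.45 m/s and contact force between jar and anything else below 0.02 N).
It fails at once if a bystander is moved by more than 20 mm (distance of any of amber_bottle, dish, timer, tube_rack, white_tub, flask, brush from where it was at the start of the episode above 0.02 m).
It also fails if it takes over 58 s, if anything falls off the work surface, if the arm or the gripper's body presses on something with over 40 N, if the wrist force passes 120 N, or if a joint passes its speed limit or range.

### The arm

A 7-joint arm with a two-finger parallel gripper is mounted at the origin on the work surface. World frame = base frame: x ahead of the robot, y to its left, z up, the work surface at z = 0. Lengths are in mm, angles in rad, forces in N, time in s.
With the tool pointing down it reaches from about 425 to 875 mm from the base axis. Payload 8.4 kg.
Tool frame: the origin (TCP) lies at the very end of the fingers, on their centre line; the grasp point (between the pads) lies 19 mm behind it; z points along the fingers, y is the direction in which the jaws open and shut (so a half turn about z gives the same grasp; the last joint's range is limited). The gripper opens to 87 mm and grips with 3 to 60 N. Pads are 19 mm wide; open, the fingers measure 117 mm over their backs; the gripper's body (75 mm by 190 mm) begins 51 mm behind the grasp point.
Start: joints at [1.101, 0.333, 0.04, 1.465, -0.013, 1.343, -0.059], TCP at [235.511, -605.804, 222.546] pointing down, gripper open.
Joint ranges: [-2.58, 2.58], [-0.38, 2.09], [-1.3, 1.39], [0.25, 2.4], [-1.5, 4.64], [0.08, 2.09], [-2.65, 2.65]. Speed limits (rad/s): [2.22, 2.22, 2.79, 2.79, 3.14, 3.14, 3.14].

### API

Orientations are given as a unit quaternion [w, x, y, z].
In Python, from cell import r gives the robot as it stands.
- The arm moves only by the tool step_arm, never from a script. Its arguments are lists of equal length, an entry for each row: "gripper": the closure, from 0 (fully open) to 1 (shut); "translation": the shift along the tool's x, y, z in m, a list of three; "yaw": the turn about the tool's z in rad. In form: {"gripper": [gripper, ...], "translation": [[tx, ty, tz], ...], "yaw": [yaw, ...]}. A call has 1 to 20 rows; each row shifts and turns the commanded pose from where the row before left it, along the tool's axes as they then stand; what a row does not reach is not made up. A row lasts 1/8 s, in which the tool goes at most 62.5 mm and 10.7 degrees, less where a joint would pass 70% of its speed; a pose out of reach is approached as far as the arm can. A call is refused whole if a number of a shift passes 0.0625 or a number of a turn 0.188, either way. A call with a gripper value outside its range is refused whole. The fingers move at their own pace and stop on an object; the grip force is fixed at half the most. Time passes only in rows, so rows that do not move let the fingers close. It gives the time, the measured TCP pose, the force and the opening at its end, in the units of the state.
- r.sense(): the state, without advancing time (a new reading comes with each control period).
- r.get_image(name): name is "scene" or "side" or "wrist"; returns a dict with "img" (420x560x3 uint8, blue, green, red), "intrinsics" (3x3 intrinsics, pixels), "R" (3x3) and "t" (3): a world point X has camera coordinates R X + t. Camera axes: x right, y down, z forward; pixel columns grow to the right and rows downward; lengths in mm; the calibration is good to about 2 mm. A picture is of the moment at which its call begins. There is no depth.
- r.finish_job(): hands the job in, once; it reports no verdict.
The state is a dict: "clock": time; "joint_positions": joint angles; "qvel": joint speeds; "tau": joint torques, N m; "eef_pos": TCP position; "eef_rot": TCP orientation; "contact_force": force on the tool from outside, world axes, zero at the start; "moment": the same for the moment, N m; "grip_width": finger opening in mm.
Only numpy, scipy, OpenCV 4.12 (cv2) and the standard library are available. Lean on these libraries where they do the work, as an engineer would, in place of code of your own. Each camera call takes 0.05 s, during which the arm holds its last target.

## Working session

There is one attempt and no reset: what is moved stays moved. The work goes in short steps, Python scripts to look and compute and a tool call to move; the robot and the scene stay as the last step left them, time stands still between calls to the robot, and variables do not carry over. Pictures are saved under pics/ and viewed, and the job is handed in when it is done.

Besides the shell and the picture viewer there is one more tool, called after ">>>" in YAML: its name, and indented under it one key for each argument. step_arm: Moves the arm, as the interface text tells. Its arguments: {"type":"object","properties":{"gripper":{"type":"array"},"translation":{"type":"array"},"yaw":{"type":"array"}},"required":["gripper","translation","yaw"]}

```bash
ls; mkdir -p pics
cat > h.py <<'E'
import numpy as np, cv2
from cell import r
E
python3 - <<'E'
from h import *
import json,pickle
print(r.sense())
d={}
for n in ["scene","side","wrist"]:
    c=r.get_image(n); d[n]=c; cv2.imwrite(f"pics/{n}0.png",c["img"]); print(n,np.array(c["intrinsics"]).round(1).tolist(),np.array(c["R"]).round(3).tolist(),np.array(c["t"]).round(1))
pickle.dump(d,open("cam0.pkl","wb"))
E
```

```text
pics
{'clock': 0.0, 'joint_positions': array([ 1.10082775,  0.33390295,  0.03988163,  1.46627614, -0.01342182,
        1.34329385, -0.05853525]), 'qvel': array([-0.00115345,  0.00093707, -0.00024215, -0.0003076 ,  0.00026564,
        0.00065857,  0.00152576]), 'tau': array([-8.19256438e-04, -6.56352282e+01,  1.33492336e+00, -4.03793907e+01,
       -5.96786616e-02,  4.49117634e-02,  1.63862060e-04]), 'eef_pos': array([ 235.32023871, -605.4028244 ,  221.66213866]), 'eef_rot': array([-7.83618872e-04,  9.82871148e-01,  1.84292309e-01, -1.93130658e-04]), 'contact_force': array([0.28482881, 0.03556805, 0.3837544 ]), 'moment': array([-0.01409848,  0.015164  , -0.03531057]), 'grip_width': 86.84945171979834}
scene [[444.6, 0.0, 270.2], [0.0, 444.6, 208.1], [0.0, 0.0, 1.0]] [[-0.56, 0.829, 0.006], [0.705, 0.48, -0.521], [-0.435, -0.288, -0.853]] [ 262.3 -329.9 1646.1]
side [[411.4, 0.0, 277.3], [0.0, 411.4, 214.0], [0.0, 0.0, 1.0]] [[-0.936, -0.352, 0.015], [-0.284, 0.729, -0.623], [0.208, -0.588, -0.782]] [ 494.1  196.9 1052.8]
wrist [[339.9, 0.0, 283.8], [0.0, 339.9, 207.3], [0.0, 0.0, 1.0]] [[0.362, -0.932, -0.002], [-0.899, -0.35, 0.263], [-0.245, -0.094, -0.965]] [-649.3  -32.2  391.1]
```

View pics/scene0.png

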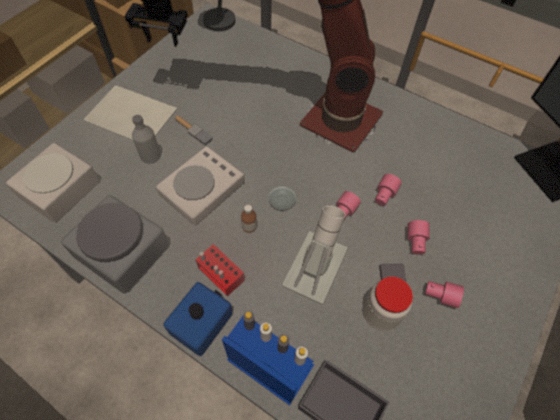

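View pics/side0.png

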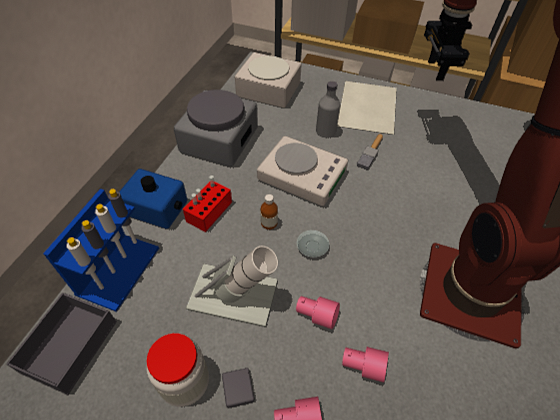

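View pics/wrist0.png

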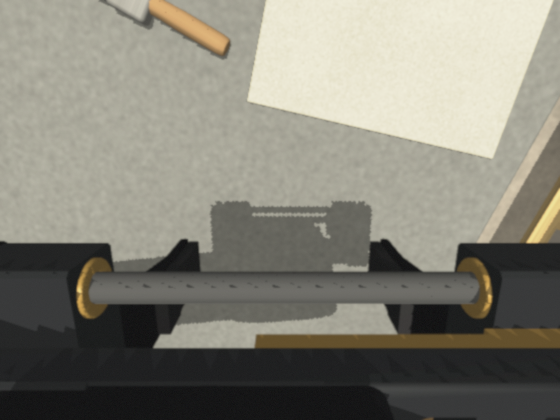

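```bash
cat >> h.py <<'E'
import pickle
def ray(c,u,v):
    K=np.array(c["intrinsics"]);R=np.array(c["R"]);t=np.array(c["t"])
    d=R.T@np.linalg.solve(K,[u,v,1.]); o=-R.T@t
    return o,d/np.linalg.norm(d)
def onz(c,u,v,z):
    o,d=ray(c,u,v); return o+d*(z-o[2])/d[2]
def tri(rs):
    A=np.zeros((3,3));b=np.zeros(3)
    for o,d in rs:
        P=np.eye(3)-np.outer(d,d);A+=P;b+=P@o
    X=np.linalg.solve(A,b); return X,[np.linalg.norm((np.eye(3)-np.outer(d,d))@(X-o)) for o,d in rs]
def proj(c,X):
    p=np.array(c["intrinsics"])@(np.array(c["R"])@X+np.array(c["t"])); return p[:2]/p[2]
def load(f="cam0.pkl"): return pickle.load(open(f,"rb"))
E
python3 - <<'E'
from h import *
d=load()
def crop(n,x,y,w,h,s,f):
    cv2.imwrite(f,cv2.resize(d[n]["img"][y:y+h,x:x+w],None,fx=s,fy=s,interpolation=cv2.INTER_CUBIC))
crop("scene",270,180,100,125,5,"pics/c1.png"); crop("side",180,235,120,95,6,"pics/c2.png")
crop("scene",150,140,100,85,6,"pics/c3.png"); crop("side",230,40,140,170,4,"pics/c4.png")
E
```

```text
(no output)
```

View pics/c1.png

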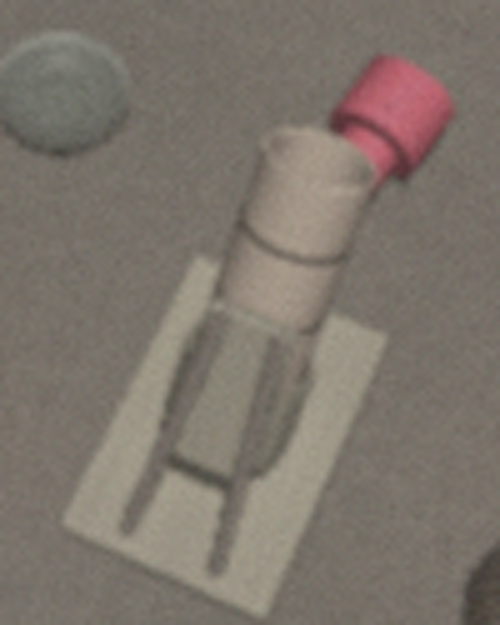

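View pics/c2.png

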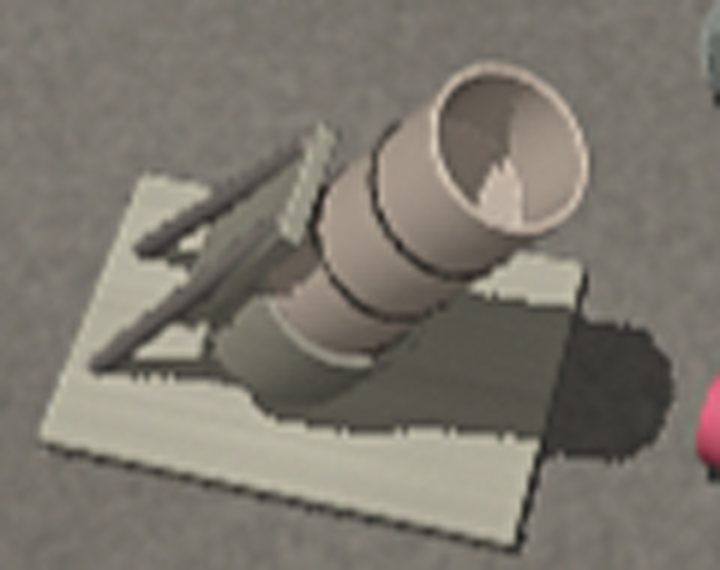

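View pics/c3.png

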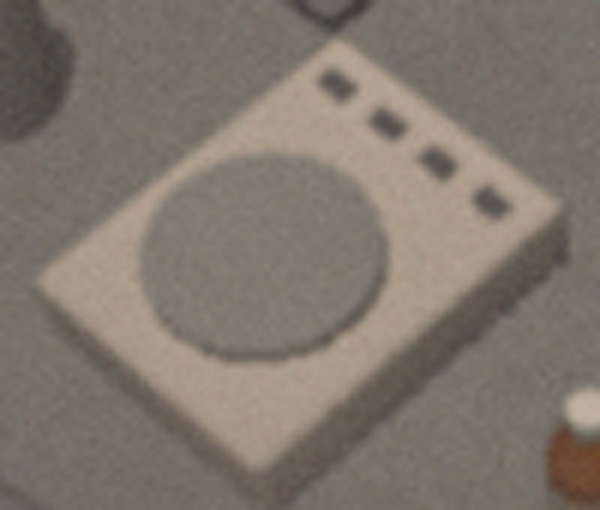

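View pics/c4.png

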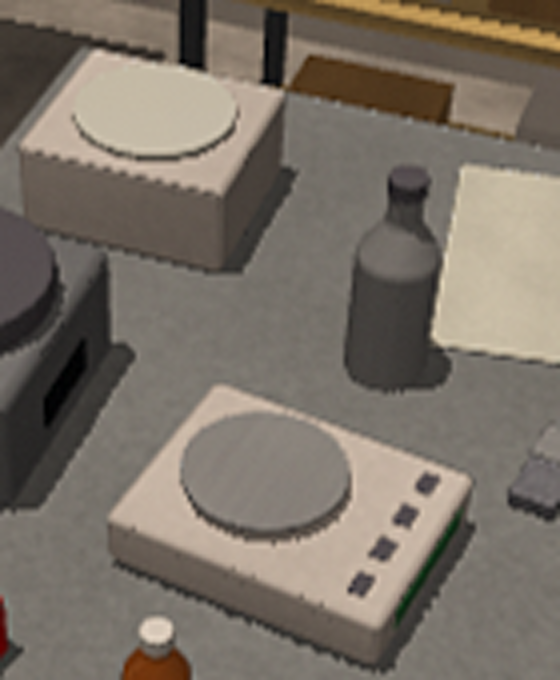

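Run:
```python
from h import *
d=load();S,D=d["scene"],d["side"]
cs=[(205,258),(385,335),(268,617),(65,522)]; cd=[(582,262),(520,550),(40,440),(145,172)]
A=np.array([onz(S,270+a/5,180+b/5,12) for a,b in cs]);B=np.array([onz(D,180+a/6,235+b/6,12) for a,b in cd])
print(A.round(0),B.round(0))
for P in (A,B):
    print("c",P.mean(0).round(1),[np.linalg.norm(P[i]-P[i-1]).round(0) for i in range(4)],
      "ydir",np.degrees(np.arctan2(*((P[1]-P[0]))[1::-1])), np.degrees(np.arctan2(*((P[2]-P[3]))[1::-1])),"x", np.degrees(np.arctan2(*((P[1]-P[2]))[1::-1])),np.degrees(np.arctan2(*((P[0]-P[3]))[1::-1])))
print("rim",tri([ray(S,270+317/5,180+158/5),ray(D,180+512/6,235+150/6)]))
# pan
for n,c,(cx,cy) in (("scene",S,(194,183)),("side",D,(296,158))):
    hsv=cv2.cvtColor(c["img"],cv2.COLOR_BGR2HSV); print(n,c["img"][cy,cx],c["img"][cy+25,cx] )
print("pan",onz(S,150+264/6,140+255/6,71),onz(D,230+265/4,40+472/4,71))
for p in [(141,255),(387,255)]: print(onz(S,150+p[0]/6,140+p[1]/6,71))
cb=[(340,40),(563,210),(260,470),(38,283)]
C=np.array([onz(S,150+a/6,140+b/6,56) for a,b in cb]);print(C.round(0),C.mean(0),[np.linalg.norm(C[i]-C[i-1]).round(0) for i in range(4)])
for n,u,v,z in (("flask",148,152,100),("amber",248,215,60),("rack",218,272,40),("tub",393,290,150),("dish",282,200,10),("timer",393,270,22),("pink",348,204,20)): print(n,onz(S,u,v,z).round(0))
```

```text
[[474. 157.  12.]
 [458. 275.  12.]
 [652. 307.  12.]
 [669. 180.  12.]] [[472. 151.  12.]
 [449. 280.  12.]
 [648. 306.  12.]
 [666. 178.  12.]]
c [563.  229.8  12. ] [np.float64(196.0), np.float64(120.0), np.float64(197.0), np.float64(128.0)] ydir 97.75050819361634 97.56757142134717 x -170.81777990571894 -173.19957221474755
c [558.8 229.   12. ] [np.float64(196.0), np.float64(131.0), np.float64(200.0), np.float64(130.0)] ydir 99.9036528183539 97.96861594372989 x -172.53220315192738 -172.10603500083238
rim (array([477.76081954, 213.34000353, 190.88952314]), [np.float64(0.4473020035064956), np.float64(0.44730200350655375)])
scene [114 122 130] [137 154 168]
side [120 128 136] [156 172 189]
pan [ 561.15744663 -229.00239784   71.        ] [ 552.89097392 -226.8118115    71.        ]
[ 597.63218883 -282.5490051    71.        ]
[ 524.65836961 -175.42006592   71.        ]
[[ 416. -295.   56.]
 [ 440. -123.   56.]
 [ 659. -155.   56.]
 [ 636. -325.   56.]] [ 537.62367294 -224.38320798   56.        ] [np.float64(222.0), np.float64(174.0), np.float64(221.0), np.float64(172.0)]
flask [ 565. -411.  100.]
amber [557. -22.  60.]
rack [752.   9.  40.]
tub [571. 448. 150.]
dish [426.  17.  10.]
timer [453. 425.  22.]
pink [325. 204.  20.]
```

>>> step_arm:
  gripper: [0, 0, 0, 0, 0, 0, 0, 0, 0, 0, 0, 0, 0, 0]
  translation:
    - [0, 0, -0.04]
    - [0, 0, -0.04]
    - [0.0247, -0.0348, 0]
    - [0.0247, -0.0348, 0]
    - [0.0247, -0.0348, 0]
    - [0.0247, -0.0348, 0]
    - [0.0247, -0.0348, 0]
    - [0.0247, -0.0348, 0]
    - [0.0247, -0.0348, 0]
    - [0.0247, -0.0348, 0]
    - [0.0247, -0.0348, 0]
    - [0.0247, -0.0348, 0]
    - [0.0247, -0.0348, 0]
    - [0.0247, -0.0348, 0]
  yaw: [0.115, 0.115, 0, 0, 0, 0, 0, 0, 0, 0, 0, 0, 0, 0]

```text
clock: 1.9
eef_pos: [470.7, -149.4, 302.5]
eef_rot: [0.0, 0.998, 0.07, -0.0]
contact_force: [0.1, -0.9, -0.8]
grip_width: 86.9
```

>>> step_arm:
  gripper: [0, 0, 0, 0, 0, 0, 0, 0, 0, 0, 0]
  translation:
    - [0.0071, -0.036, 0]
    - [0.0071, -0.036, 0]
    - [0.0071, -0.036, 0]
    - [0.0071, -0.036, 0]
    - [0.0071, -0.036, 0]
    - [0.0071, -0.036, 0]
    - [0.0071, -0.036, 0]
    - [0.0071, -0.036, 0]
    - [0.0071, -0.036, 0]
    - [0.0071, -0.036, 0]
    - [0, 0, 0]
  yaw: [0, 0, 0, 0, 0, 0, 0, 0, 0, 0, 0]

```text
clock: 3.28
eef_pos: [489.2, 218.7, 302.3]
eef_rot: [-0.001, 0.997, 0.073, -0.0]
contact_force: [-0.1, -0.2, -0.3]
grip_width: 86.9
```

Run:
```python
from h import *
c=r.get_image("wrist"); pickle.dump(c,open("w1.pkl","wb")); cv2.imwrite("pics/w1.png",c["img"])
s=r.sense(); print(s["clock"],s["eef_pos"],s["eef_rot"],s["contact_force"])
```

```text
3.325 [489.67430535 216.705831   302.20381011] [-1.59161929e-04  9.97431277e-01  7.16282909e-02 -4.57975341e-04] [ 0.10702275 -0.35967164 -1.06246939]
```

View pics/w1.png

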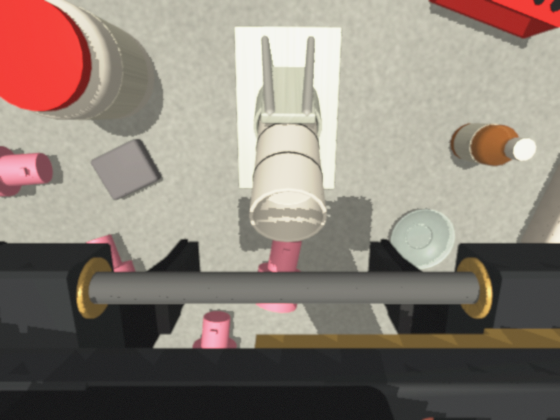

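Run:
```python
from h import *
c=pickle.load(open("w1.pkl","rb")); d=load()
def crop(im,x,y,w,h,s,f):
    o=cv2.resize(im[y:y+h,x:x+w],None,fx=s,fy=s,interpolation=cv2.INTER_CUBIC)
    for i in range(0,w,10): cv2.putText(o,str(x+i),(i*s,8),0,.3,(0,0,255)); cv2.line(o,(i*s,0),(i*s,h*s),(0,200,0),1)
    for i in range(0,h,10): cv2.putText(o,str(y+i),(0,i*s+8),0,.3,(0,0,255)); cv2.line(o,(0,i*s),(w*s,i*s),(0,200,0),1)
    cv2.imwrite(f,o)
crop(c["img"],230,100,110,145,4,"pics/c5.png"); crop(d["side"]["img"],225,235,60,60,10,"pics/c6.png")
```

```text
(no output)
```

View pics/c5.png

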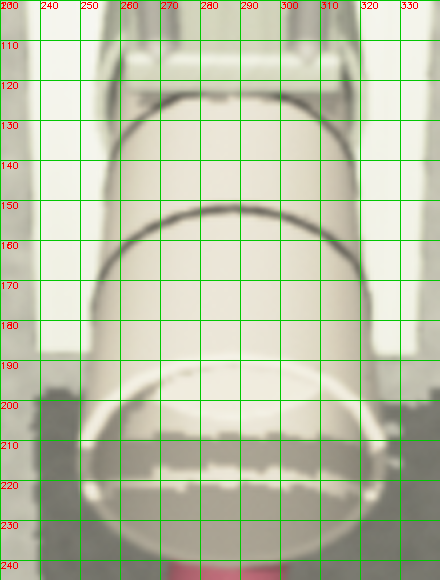

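View pics/c6.png

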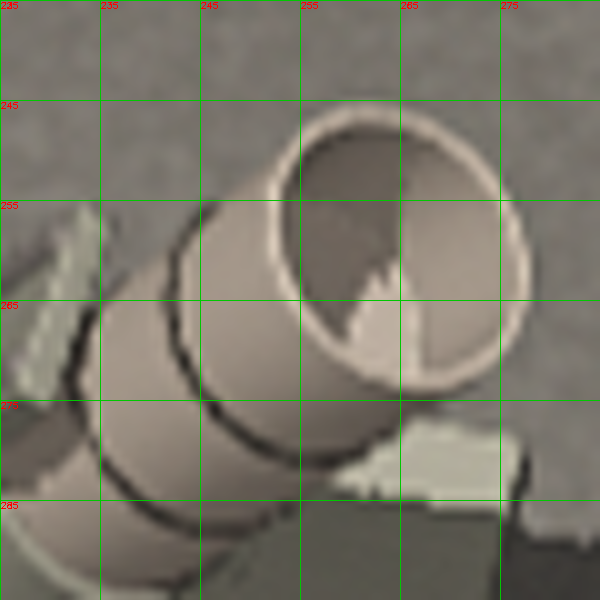

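Run:
```python
from h import *
c=pickle.load(open("w1.pkl","rb")); d=load(); D=d["side"]; S=d["scene"]
C,res=tri([ray(c,287.8,215.3),ray(D,265.1,259.6)]); print("rim",C,res)
az=np.radians(8.2)
a=np.array([-.5*np.cos(az),-.5*np.sin(az),.866])
e1=np.array([-np.sin(az),np.cos(az),0]);e2=np.cross(a,e1)
for n,k in (("wrist",c),("side",D),("scene",S)):
  for o,nm in((0,"rim"),(-48,"ring"),(-96,"ring2")):
    P=np.array([proj(k,C+a*o+32*(np.cos(t)*e1+np.sin(t)*e2)) for t in np.linspace(0,6.28,60)])
    print(n,nm,P.min(0).round(1),P.max(0).round(1))
# plate from wrist corners z=12
for u,v in ((236,28),(340,28),(333,187.5),(240,187.5)): print(onz(c,u,v,12).round(1))
print(C-24*a)
```

```text
rim [479.11279184 213.57676071 190.89299469] [np.float64(0.6177957101637546), np.float64(0.6177957101637129)]
wrist rim [250.2 187.6] [326.3 240. ]
wrist ring [253.9 150.9] [322. 203.]
wrist ring2 [256.9 121.7] [318.4 172.6]
side rim [251.5 245.9] [277.8 274. ]
side ring [241.5 254.3] [267.1 281.5]
side ring2 [232.2 262.1] [257.2 288.5]
scene rim [322.  205.7] [344.6 218.8]
scene ring [317.1 219.9] [339.3 233.3]
scene ring2 [312.5 233.5] [334.2 247.2]
[651.5 301.2  12. ]
[669.7 176.9  12. ]
[475.  149.3  12. ]
[456.6 274.5  12. ]
[490.99010661 215.28830791 170.10899469]
```

>>> step_arm:
  gripper: [0, 0, 0, 0, 0, 0, 0, 0, 0.7, 0.7, 0.7, 0.7]
  translation:
    - [-0.0015, 0.0017, 0.026]
    - [0, 0, 0.03]
    - [0, 0, 0.03]
    - [0, 0, 0.02]
    - [0, 0, 0.02]
    - [0, 0, 0.02]
    - [0, 0, 0]
    - [0, 0, 0]
    - [0, 0, 0]
    - [0, 0, 0]
    - [0, 0, 0]
    - [0, 0, 0]
  yaw: [0, 0, 0, -0.1, -0.1, -0.1, 0, 0, 0, 0, 0, 0]

```text
clock: 4.82
eef_pos: [489.0, 213.9, 157.1]
eef_rot: [0.0, 0.976, 0.219, 0.0]
contact_force: [-1.5, -0.4, 5.0]
grip_width: 67.1
```

```bash
cat > st.py <<'E'
from h import *
from scipy.spatial.transform import Rotation as Ro
s=r.sense(); q=s["eef_rot"]; 
M=Ro.from_quat([q[1],q[2],q[3],q[0]]).as_matrix()
a=np.array([-.495,-.0707,.866]); f=np.array(s["contact_force"])
print("t",round(s["clock"],2),"pos",s["eef_pos"].round(1),"az",np.degrees(np.arctan2(M[1,0],M[0,0])).round(1),"tilt",np.degrees(np.arccos(-M[2,2])).round(2),"F",f.round(1),"Fax",(f@a).round(1),"mom",np.round(s["moment"],2),"w",round(s["grip_width"],1))
print("axis in tool",(M.T@a).round(3))
E
python3 st.py
python3 - <<'E'
from h import *
for n in ("wrist","side"): cv2.imwrite(f"pics/{n}2.png",r.get_image(n)["img"])
E
```

```text
t 4.83 pos [489.  213.9 157.1] az 25.3 tilt 0.03 F [-1.5 -0.4  5. ] Fax 5.1 mom [-0.34  0.44  0.03] w 67.1
axis in tool [-0.477 -0.147 -0.866]
```

View pics/wrist2.png

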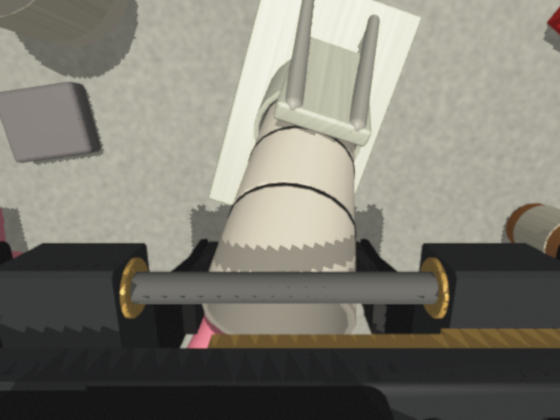

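View pics/side2.png

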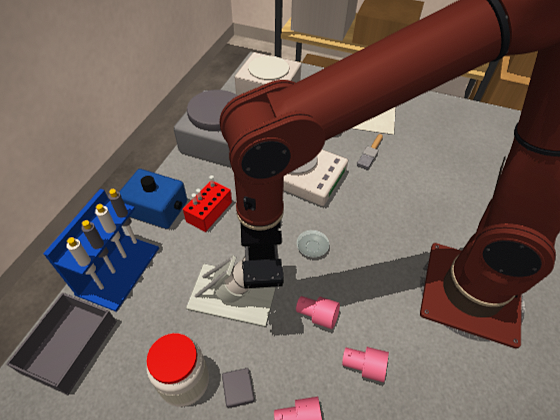

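>>> step_arm:
  gripper: [0.7, 0.7, 0.7]
  translation:
    - [0, 0, 0]
    - [0, 0, 0]
    - [0, 0, 0]
  yaw: [0.1, 0.1, 0.1]

```text
clock: 5.3
eef_pos: [488.4, 215.8, 157.1]
eef_rot: [-0.001, 0.998, 0.07, 0.0]
contact_force: [-0.8, 5.1, 2.2]
grip_width: 63.7
```

```bash
python3 st.py
```

```text
t 5.3 pos [488.4 215.8 157.1] az 8.0 tilt 0.13 F [-0.8  5.1  2.2] Fax 1.9 mom [1.38 0.29 0.4 ] w 63.7
axis in tool [-0.5   -0.001 -0.866]
```

>>> step_arm:
  gripper: [0.7, 0.7, 0.7, 0.7]
  translation:
    - [0, 0, 0]
    - [0, 0, 0]
    - [0, 0, 0]
    - [0, 0, 0]
  yaw: [0.1, 0.1, 0.1, 0]

```text
clock: 5.8
eef_pos: [488.0, 218.9, 158.0]
eef_rot: [-0.003, 0.997, -0.077, 0.0]
contact_force: [-6.4, 10.0, 8.0]
grip_width: 63.1
```

```bash
python3 st.py
```

```text
t 5.8 pos [488.  218.9 158. ] az -8.9 tilt 0.34 F [-6.4 10.   8. ] Fax 9.4 mom [3.44 1.23 1.26] w 63.1
axis in tool [-0.478  0.141 -0.867]
```

>>> step_arm:
  gripper: [0, 0, 0, 0, 0, 0, 0, 0]
  translation:
    - [0, 0, 0]
    - [0, 0, 0]
    - [0, 0, 0]
    - [0, 0, 0]
    - [0, 0, 0]
    - [0, 0, 0]
    - [0, 0, 0]
    - [0, 0, 0]
  yaw: [0, 0, 0, -0.15, -0.15, -0.15, -0.15, 0]

```text
clock: 6.8
eef_pos: [489.0, 213.1, 156.3]
eef_rot: [0.0, 0.976, 0.218, -0.0]
contact_force: [0.6, -0.6, 0.6]
grip_width: 86.9
```

```bash
python3 st.py;  python3 - <<'E'
from h import *
for n in ("wrist",): cv2.imwrite(f"pics/{n}3.png",r.get_image(n)["img"])
E
```

```text
t 6.8 pos [489.  213.1 156.3] az 25.1 tilt 0.03 F [ 0.6 -0.6  0.6] Fax 0.3 mom [-0.05 -0.01  0.02] w 86.9
axis in tool [-0.479 -0.146 -0.866]
```

View pics/wrist3.png

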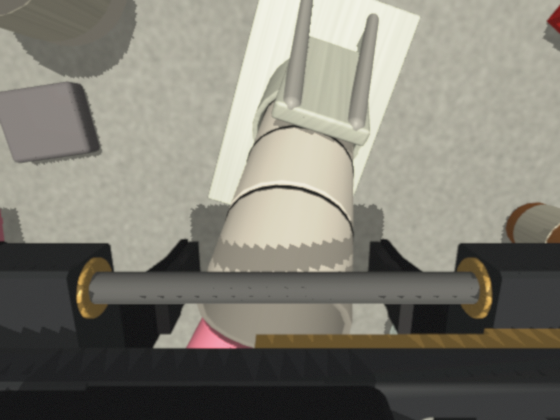

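>>> step_arm:
  gripper: [0.7, 0.7, 0.7, 0.7, 0.7, 0.7, 0.7, 0.7, 0, 0, 0, 0, 0.7, 0.7, 0.7]
  translation:
    - [0, 0, 0]
    - [0, 0, 0]
    - [0, 0, 0]
    - [0, 0, 0]
    - [0, 0, 0]
    - [0, 0, 0]
    - [0, 0, 0]
    - [0, 0, 0]
    - [0, 0, 0]
    - [0, 0, 0]
    - [0, 0, 0]
    - [0, 0, 0]
    - [0, 0, 0]
    - [0, 0, 0]
    - [0, 0, 0]
  yaw: [0, 0, 0, 0.12, 0.12, 0.12, 0.12, 0.12, 0, 0, -0.15, -0.15, 0, 0, 0]

```text
clock: 8.72
eef_pos: [488.8, 214.4, 156.7]
eef_rot: [-0.001, 0.998, 0.069, -0.0]
contact_force: [-3.9, 9.9, 3.8]
grip_width: 64.7
```

```bash
python3 st.py
```

```text
t 8.72 pos [488.8 214.4 156.7] az 8.0 tilt 0.06 F [-3.9  9.9  3.8] Fax 4.6 mom [2.32 0.78 0.07] w 64.7
axis in tool [-0.5    0.001 -0.866]
```

>>> step_arm:
  gripper: [0.7, 0.7, 0.7]
  translation:
    - [-0.001, 0, -0.0017]
    - [-0.001, 0, -0.0017]
    - [0, 0, 0]
  yaw: [0, 0, 0]

```text
clock: 9.1
eef_pos: [487.4, 214.3, 159.5]
eef_rot: [-0.001, 0.998, 0.07, 0.001]
contact_force: [6.4, 6.5, -10.7]
grip_width: 63.1
```

```bash
python3 st.py
```

```text
t 9.1 pos [487.4 214.3 159.5] az 8.1 tilt 0.12 F [  6.4   6.5 -10.7] Fax -12.9 mom [ 1.63 -1.49  0.12] w 63.1
axis in tool [-0.499 -0.001 -0.867]
```

>>> step_arm:
  gripper: [0.7, 0.7]
  translation:
    - [-0.001, 0, -0.0017]
    - [0, 0, 0]
  yaw: [0, 0]

```text
clock: 9.35
eef_pos: [487.1, 214.0, 159.7]
eef_rot: [-0.001, 0.998, 0.07, 0.001]
contact_force: [16.8, 10.1, -28.2]
grip_width: 63.2
```

```bash
python3 st.py
```

```text
t 9.35 pos [487.1 214.  159.7] az 8.0 tilt 0.18 F [ 16.8  10.1 -28.2] Fax -33.5 mom [ 2.56 -3.47  0.05] w 63.2
axis in tool [-0.498 -0.001 -0.867]
```

>>> step_arm:
  gripper: [0.7, 0.7, 0, 0, 0, 0, 0, 0.7, 0.7, 0.7, 0.7, 0.7, 0.7, 0.7, 0.7, 0.7]
  translation:
    - [0.001, 0, 0.0017]
    - [0.002, 0, 0.0034]
    - [0, 0, 0]
    - [0, 0, 0]
    - [0, 0, 0]
    - [0, 0, 0]
    - [0, 0, 0]
    - [0, 0, 0]
    - [0, 0, 0]
    - [0, 0, 0]
    - [0, 0, 0]
    - [0, 0, 0]
    - [0, 0, 0]
    - [0, 0, 0]
    - [0, 0, 0]
    - [0, 0, 0]
  yaw: [0, 0, 0, 0, -0.13, -0.13, 0, 0, 0, 0, 0, 0.1, 0.1, 0.1, 0.1, 0.1]

```text
clock: 11.35
eef_pos: [488.6, 216.9, 157.2]
eef_rot: [-0.002, 0.999, -0.049, 0.0]
contact_force: [-1.5, 5.7, 3.0]
grip_width: 64.5
```

```bash
python3 st.py
```

```text
t 11.35 pos [488.6 216.9 157.2] az -5.6 tilt 0.22 F [-1.5  5.7  3. ] Fax 3.0 mom [2.7  0.69 1.85] w 64.5
axis in tool [-0.485  0.116 -0.867]
```

>>> step_arm:
  gripper: [0, 0, 0, 0, 0.7, 0.7, 0.7, 0.7, 0.7, 0.7, 0.7]
  translation:
    - [0, 0, 0]
    - [0, 0, 0]
    - [0, 0, 0]
    - [0, 0, 0]
    - [0, 0, 0]
    - [0, 0, 0]
    - [0, 0, 0]
    - [-0.001, 0, -0.0017]
    - [-0.001, 0, -0.0017]
    - [-0.001, 0, -0.0017]
    - [0, 0, 0]
  yaw: [0, 0, -0.12, -0.12, 0, 0, 0, 0, 0, 0, 0]

```text
clock: 12.72
eef_pos: [487.0, 213.8, 159.8]
eef_rot: [-0.001, 0.998, 0.07, 0.001]
contact_force: [15.1, 9.5, -27.2]
grip_width: 64.0
```

```bash
python3 st.py
```

```text
t 12.72 pos [487.  213.8 159.8] az 8.1 tilt 0.16 F [ 15.1   9.5 -27.2] Fax -31.7 mom [ 2.17 -3.4  -0.01] w 64.0
axis in tool [-0.498 -0.001 -0.867]
```

>>> step_arm:
  gripper: [0.7, 0, 0, 0, 0, 0.7, 0.7, 0.7, 0.7, 0.7, 0.7, 0.7, 0.7]
  translation:
    - [0.003, 0, 0.0051]
    - [0, 0, 0]
    - [0, 0, 0]
    - [0, 0, 0]
    - [0, 0, 0]
    - [0, 0, 0]
    - [0, 0, 0]
    - [0, 0, 0]
    - [0, 0, 0]
    - [0, 0, 0]
    - [0, 0, 0]
    - [0, 0, 0]
    - [0, 0, 0]
  yaw: [0, 0, 0, -0.14, -0.14, 0, 0, 0, 0, 0.1, 0.1, 0.1, 0.1]

```text
clock: 14.35
eef_pos: [488.9, 216.6, 157.5]
eef_rot: [-0.002, 1.0, 0.01, 0.001]
contact_force: [-3.1, 8.7, 8.2]
grip_width: 62.3
```

```bash
python3 st.py;  python3 - <<'E'
from h import *
for n in ("wrist",): cv2.imwrite(f"pics/{n}4.png",r.get_image(n)["img"])
E
```

```text
t 14.35 pos [488.9 216.6 157.5] az 1.1 tilt 0.23 F [-3.1  8.7  8.2] Fax 8.0 mom [2.95 0.55 1.1 ] w 62.3
axis in tool [-0.495  0.058 -0.867]
```

>>> step_arm:
  gripper: [0.7, 0.7]
  translation:
    - [0, 0, 0]
    - [0, 0, 0]
  yaw: [0.1, 0.1]

```text
clock: 14.65
eef_pos: [488.3, 217.9, 157.6]
eef_rot: [-0.002, 0.996, -0.088, 0.0]
contact_force: [-4.4, 7.5, 6.5]
grip_width: 65.0
```

```bash
python3 st.py;  python3 - <<'E'
from h import *
for n in ("wrist",): cv2.imwrite(f"pics/{n}5.png",r.get_image(n)["img"])
E
```

```text
t 14.65 pos [488.3 217.9 157.6] az -10.1 tilt 0.28 F [-4.4  7.5  6.5] Fax 7.2 mom [3.31 1.22 2.3 ] w 65.0
axis in tool [-0.475  0.153 -0.867]
```

View pics/wrist5.png

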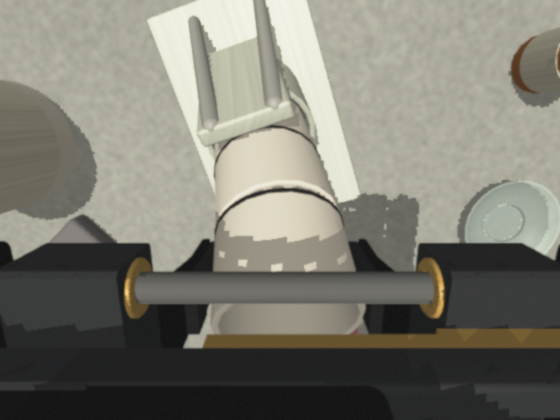

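>>> step_arm:
  gripper: [0, 0, 0, 0, 0, 0.7, 0.7, 0.7, 0.7]
  translation:
    - [0, 0, 0]
    - [0, 0, 0]
    - [0, 0, 0]
    - [0, 0, 0]
    - [0, 0, 0]
    - [0, 0, 0]
    - [0, 0, 0]
    - [0, 0, 0]
    - [0, 0, 0]
  yaw: [0, 0, -0.18, -0.18, -0.18, 0, 0, 0, 0]

```text
clock: 15.82
eef_pos: [488.6, 213.9, 156.7]
eef_rot: [-0.0, 0.984, 0.179, -0.0]
contact_force: [-2.7, 0.8, 3.3]
grip_width: 66.3
```

```bash
python3 st.py
```

```text
t 15.82 pos [488.6 213.9 156.7] az 20.6 tilt 0.02 F [-2.7  0.8  3.3] Fax 4.1 mom [ 0.04  0.54 -0.07] w 66.3
axis in tool [-0.489 -0.108 -0.866]
```

>>> step_arm:
  gripper: [0.7, 0.7, 0.7, 0.7]
  translation:
    - [-0.001, -0.0003, -0.0017]
    - [-0.001, -0.0003, -0.0017]
    - [-0.001, -0.0003, -0.0017]
    - [0, 0, 0]
  yaw: [0, 0, 0, 0]

```text
clock: 16.32
eef_pos: [487.4, 212.8, 160.3]
eef_rot: [-0.0, 0.984, 0.179, 0.001]
contact_force: [13.2, 3.6, -21.4]
grip_width: 65.5
```

```bash
python3 st.py
```

```text
t 16.32 pos [487.4 212.8 160.3] az 20.6 tilt 0.14 F [ 13.2   3.6 -21.4] Fax -25.3 mom [ 0.56 -2.88 -0.35] w 65.5
axis in tool [-0.486 -0.108 -0.867]
```

>>> step_arm:
  gripper: [0.7, 0.7, 0.7, 0.7, 0.7, 0.7, 0, 0, 0, 0, 0, 0.7, 0.7, 0.7, 0.7, 0.7, 0.7, 0.7, 0.7]
  translation:
    - [0.003, 0.0009, 0.0051]
    - [0, 0, 0]
    - [0, 0, 0]
    - [0, 0, 0]
    - [0, 0, 0]
    - [0, 0, 0]
    - [0, 0, 0]
    - [0, 0, 0]
    - [0, 0, 0]
    - [0, 0, 0]
    - [0, 0, 0]
    - [0, 0, 0]
    - [0, 0, 0]
    - [0, 0, 0]
    - [0, 0, 0]
    - [-0.001, -0.0003, -0.0017]
    - [-0.001, -0.0003, -0.0017]
    - [-0.001, -0.0003, -0.0017]
    - [0, 0, 0]
  yaw: [0, 0.11, 0.11, 0.11, 0.11, 0.11, 0, 0, -0.18, -0.18, -0.18, 0, 0, 0, 0, 0, 0, 0, 0]

```text
clock: 18.7
eef_pos: [487.3, 212.7, 160.5]
eef_rot: [-0.0, 0.985, 0.174, 0.001]
contact_force: [12.4, 3.2, -18.2]
grip_width: 63.9
```

```bash
python3 st.py;  python3 - <<'E'
from h import *
for n in ("wrist",): cv2.imwrite(f"pics/{n}6.png",r.get_image(n)["img"])
E
```

```text
t 18.7 pos [487.3 212.7 160.5] az 20.0 tilt 0.12 F [ 12.4   3.2 -18.2] Fax -22.1 mom [ 0.39 -2.62 -0.31] w 63.9
axis in tool [-0.487 -0.103 -0.867]
```

View pics/wrist6.png

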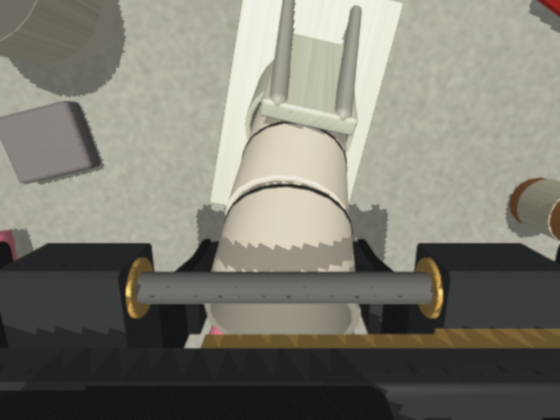

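>>> step_arm:
  gripper: [0.7, 0.7, 0.7, 0.7, 0.7, 0.7, 0, 0, 0, 0, 0, 0.7, 0.7, 0.7, 0.7, 0.7, 0.7, 0.7, 0.7]
  translation:
    - [0.0022, 0.0006, 0.0039]
    - [0, 0, 0]
    - [0, 0, 0]
    - [0, 0, 0]
    - [0, 0, 0]
    - [0, 0, 0]
    - [0, 0, 0]
    - [0, 0, 0]
    - [0, 0, 0]
    - [0.0003, -0.0001, 0.0006]
    - [0.0004, 0, 0.0006]
    - [0, 0, 0]
    - [0, 0, 0]
    - [0, 0, 0]
    - [0, 0, 0]
    - [-0.001, -0.0003, -0.0017]
    - [-0.001, -0.0003, -0.0017]
    - [-0.001, -0.0003, -0.0017]
    - [0, 0, 0]
  yaw: [0, 0.11, 0.11, 0.11, 0.11, 0.11, 0, 0, -0.18, -0.18, -0.18, 0, 0, 0, 0, 0, 0, 0, 0]

```text
clock: 21.12
eef_pos: [486.9, 212.7, 160.5]
eef_rot: [0.0, 0.986, 0.169, 0.001]
contact_force: [12.1, 1.9, -16.9]
grip_width: 65.4
```

```bash
python3 st.py
```

```text
t 21.12 pos [486.9 212.7 160.5] az 19.4 tilt 0.08 F [ 12.1   1.9 -16.9] Fax -20.8 mom [ 0.22 -2.38 -0.4 ] w 65.4
axis in tool [-0.489 -0.098 -0.867]
```

>>> step_arm:
  gripper: [0.7, 0, 0, 0, 0.1, 0.3, 0.65, 0.65]
  translation:
    - [0.003, 0.0009, 0.0051]
    - [0, 0, 0]
    - [0, 0, 0]
    - [0, 0, -0.02]
    - [0, 0, -0.025]
    - [0, 0, -0.03]
    - [0, 0, 0]
    - [0, 0, 0]
  yaw: [0, 0, 0, 0, 0, -0.1, -0.1, 0]

```text
clock: 22.12
eef_pos: [488.9, 214.0, 231.7]
eef_rot: [-0.0, 0.964, 0.267, 0.0]
contact_force: [-0.7, -0.3, -0.1]
grip_width: 56.3
```

```bash
cat > pin.py <<'E'
from h import *
from scipy.spatial.transform import Rotation as Ro
s=r.sense(); q=s["eef_rot"]; M=Ro.from_quat([q[1],q[2],q[3],q[0]]).as_matrix()
azh=np.radians(8); C=np.array([479,213.6,191]); ex=np.array([np.cos(azh),np.sin(azh),0]);e1=np.array([-np.sin(azh),np.cos(azh),0])
a=-.5*ex+np.array([0,0,.866]); e2=np.cross(a,e1)
def T(th):
    th=np.radians(th); return C-10*a+30.4*(np.cos(th)*e1+np.sin(th)*e2)-[0,0,11]
def AZ(th): return 8+np.degrees(np.arctan(.866*np.tan(np.radians(th))))
if __name__=="__main__":
    p=s["eef_pos"]; print(s["clock"],p.round(1),"az",np.degrees(np.arctan2(M[1,0],M[0,0])).round(1),s["grip_width"],s["joint_positions"].round(2),s["contact_force"])
    print("to T27 tool",(M.T@(T(27)-p)).round(1),AZ(27),T(27))
    # arc table: steps of 9 deg in tool frame at start-of-row orientation
    ths=np.arange(27,-28,-9)
    for i in range(len(ths)-1):
        z=np.radians(AZ(ths[i])); R=np.array([[np.cos(z),np.sin(z),0],[np.sin(z),-np.cos(z),0],[0,0,-1]])
        print(ths[i],ths[i+1],(R.T@(T(ths[i+1])-T(ths[i]))).round(2),"yaw",np.radians(AZ(ths[i])-AZ(ths[i+1])).round(3),"axis",(R.T@a).round(3))
E
python3 pin.py;python3 - <<'E'
from h import *
for n in ("wrist",): cv2.imwrite(f"pics/{n}7.png",r.get_image(n)["img"])
E
```

```text
22.125 [488.9 214.  231.7] az 30.9 56.32293550593045 [ 0.19  0.16 -0.76  1.7   0.11  1.32 -1.61] [-0.67787972 -0.3029072  -0.07786249]
to T27 tool [ -4.5 -32.4  67.3] 31.80942387979816 [468.34599438 239.455471   164.4393444 ]
27 18 [ 4.23 -0.13 -2.2 ] yaw 0.141 axis [-0.457 -0.202 -0.866]
18 9 [ 4.17  0.02 -2.32] yaw 0.138 axis [-0.481 -0.135 -0.866]
9 0 [ 4.13  0.19 -2.38] yaw 0.136 axis [-0.495 -0.068 -0.866]
0 -9 [ 4.12  0.37 -2.38] yaw 0.136 axis [-0.5    0.    -0.866]
-9 -18 [ 4.13  0.56 -2.32] yaw 0.138 axis [-0.495  0.068 -0.866]
-18 -27 [ 4.17  0.72 -2.2 ] yaw 0.141 axis [-0.481  0.135 -0.866]
```

View pics/wrist7.png

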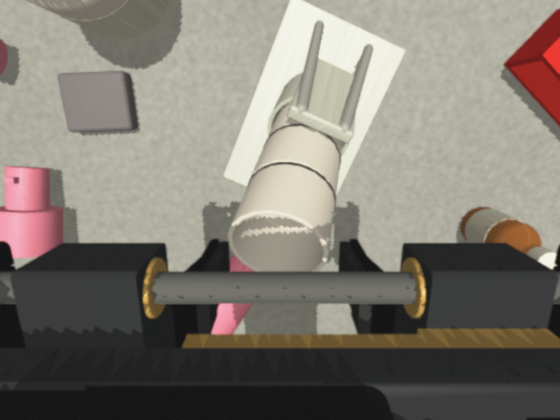

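>>> step_arm:
  gripper: [0.65, 0.65, 0.65, 0.65, 0.65, 0.65, 1, 1, 1]
  translation:
    - [-0.0045, -0.0324, 0]
    - [0, 0, 0.01]
    - [0, 0, 0.015]
    - [0, 0, 0.022]
    - [0, 0, 0.02]
    - [0, 0, 0]
    - [0, 0, 0]
    - [0, 0, 0]
    - [0, 0, 0]
  yaw: [-0.016, 0, 0, 0, 0, 0, 0, 0, 0]

```text
clock: 23.3
eef_pos: [469.0, 239.2, 165.4]
eef_rot: [0.0, 0.962, 0.275, 0.001]
contact_force: [1.2, -4.2, 12.2]
grip_width: 8.5
```

```bash
python3 st.py;python3 - <<'E'
from h import *
for n in ("wrist",): cv2.imwrite(f"pics/{n}8.png",r.get_image(n)["img"])
E
```

```text
t 23.3 pos [469.  239.2 165.4] az 31.9 tilt 0.1 F [ 1.2 -4.2 12.2] Fax 10.3 mom [-1.39 -0.55  0.09] w 8.5
axis in tool [-0.456 -0.2   -0.867]
```

View pics/wrist8.png

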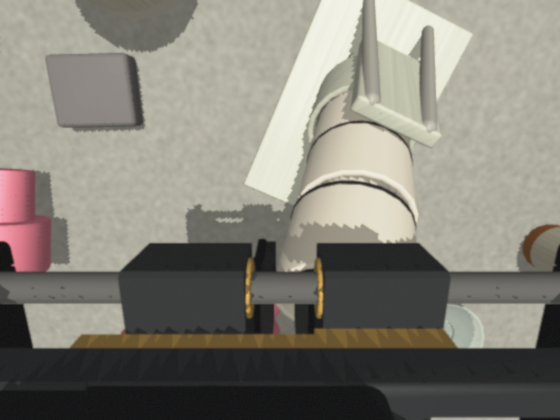

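>>> step_arm:
  gripper: [1, 1, 1, 1]
  translation:
    - [0.0042, -0.0001, -0.0022]
    - [0.0042, 0, -0.0023]
    - [0.0041, 0.0002, -0.0024]
    - [0, 0, 0]
  yaw: [0.141, 0.138, 0.136, 0]

```text
clock: 23.85
eef_pos: [480.4, 244.6, 172.2]
eef_rot: [-0.0, 0.997, 0.071, 0.001]
contact_force: [1.9, -0.4, 1.7]
grip_width: 5.5
```

```bash
python3 st.py;python3 - <<'E'
from h import *
for n in ("wrist",): cv2.imwrite(f"pics/{n}9.png",r.get_image(n)["img"])
E
```

```text
t 23.85 pos [480.4 244.6 172.2] az 8.2 tilt 0.11 F [ 1.9 -0.4  1.7] Fax 0.6 mom [ 0.01 -0.64  0.05] w 5.5
axis in tool [-0.498 -0.001 -0.867]
```

View pics/wrist9.png

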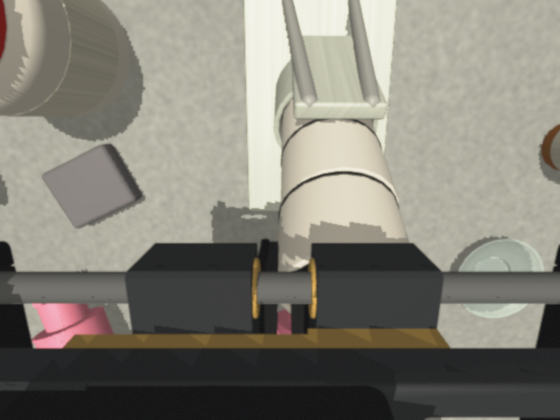

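>>> step_arm:
  gripper: [1, 1, 1, 1]
  translation:
    - [-0.001, 0, -0.0017]
    - [-0.001, 0, -0.0017]
    - [-0.001, 0, -0.0017]
    - [0, 0, 0]
  yaw: [0, 0, 0, 0]

```text
clock: 24.4
eef_pos: [476.7, 244.0, 176.9]
eef_rot: [-0.0, 0.997, 0.071, 0.0]
contact_force: [3.6, 0.8, -0.0]
grip_width: 5.6
```

```bash
python3 st.py
```

```text
t 24.4 pos [476.7 244.  176.9] az 8.2 tilt 0.04 F [ 3.6  0.8 -0. ] Fax -1.9 mom [ 0.28 -1.15  0.13] w 5.6
axis in tool [-0.499 -0.    -0.866]
```

Run:
```python
from h import *
for n in ("wrist","scene"): cv2.imwrite(f"pics/{n}10.png",r.get_image(n)["img"])
```

```text
(no output)
```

View pics/wrist10.png

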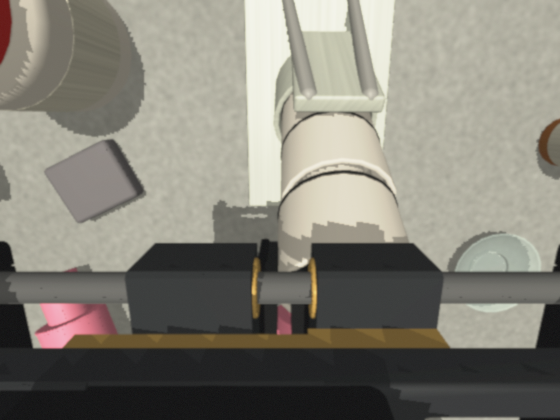

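>>> step_arm:
  gripper: [1, 1, 1, 1]
  translation:
    - [-0.001, 0, -0.0017]
    - [-0.002, 0, -0.0034]
    - [-0.002, 0, -0.0034]
    - [0, 0, 0]
  yaw: [0, 0, 0, 0]

```text
clock: 25.0
eef_pos: [471.8, 243.5, 185.4]
eef_rot: [-0.0, 0.997, 0.071, 0.0]
contact_force: [3.2, 1.1, 0.7]
grip_width: 5.5
```

```bash
python3 st.py
python3 - <<'E'
from h import *
for n in ("wrist","scene"): cv2.imwrite(f"pics/{n}11.png",r.get_image(n)["img"])
E
```

```text
t 25.0 pos [471.8 243.5 185.4] az 8.1 tilt 0.04 F [3.2 1.1 0.7] Fax -1.0 mom [ 0.34 -1.09  0.13] w 5.5
axis in tool [-0.499 -0.    -0.866]
```

View pics/wrist11.png

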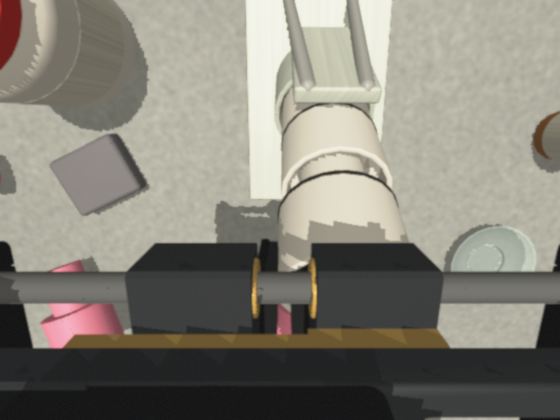

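>>> step_arm:
  gripper: [1, 1, 1, 1, 1, 1]
  translation:
    - [-0.0025, 0, -0.0043]
    - [-0.0025, 0, -0.0043]
    - [-0.0025, 0, -0.0043]
    - [-0.0025, 0, -0.0043]
    - [-0.0025, 0, -0.0043]
    - [0, 0, 0]
  yaw: [0, 0, 0, 0, 0, 0]

```text
clock: 25.85
eef_pos: [458.4, 241.3, 206.3]
eef_rot: [0.0, 0.997, 0.071, -0.001]
contact_force: [0.2, 0.3, -2.3]
grip_width: 5.0
```

```bash
python3 st.py
python3 - <<'E'
from h import *
w=r.get_image("wrist")["img"];s=r.get_image("side")["img"]
cv2.imwrite("pics/wrist12.png",w); cv2.imwrite("pics/side12.png",cv2.resize(s[200:330,180:330],None,fx=4,fy=4,interpolation=2))
E
```

```text
t 25.85 pos [458.4 241.3 206.3] az 8.1 tilt 0.09 F [ 0.2  0.3 -2.3] Fax -2.1 mom [0.06 0.04 0.02] w 5.0
axis in tool [-0.501  0.    -0.865]
```

View pics/wrist12.png

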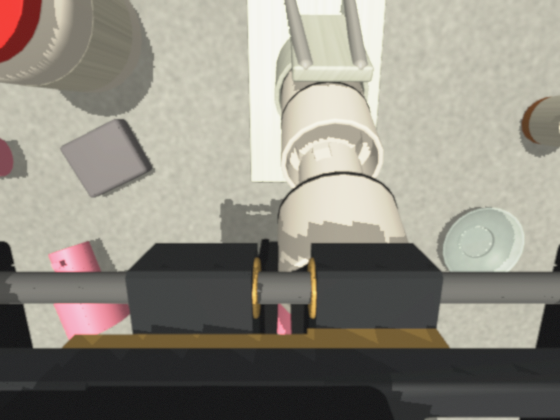

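View pics/side12.png

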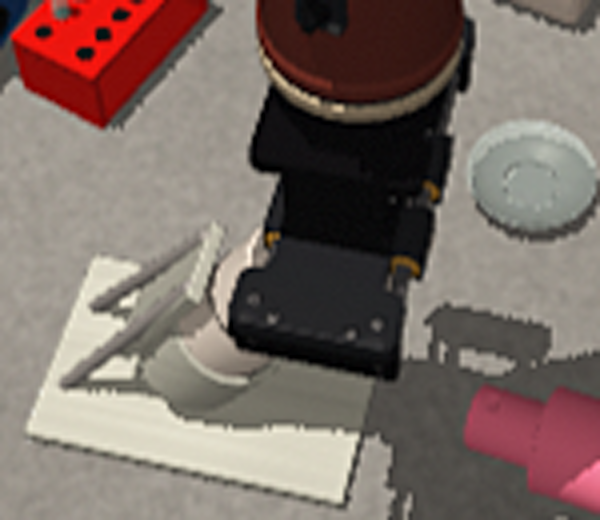

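>>> step_arm:
  gripper: [1, 1, 1, 1, 1, 1]
  translation:
    - [0.0038, 0, -0.0022]
    - [0.0038, 0, -0.0022]
    - [0.0056, 0, -0.0048]
    - [0.0061, 0, -0.0043]
    - [0.0064, 0, -0.0038]
    - [0, 0, 0]
  yaw: [0, 0, 0, 0, 0, 0]

```text
clock: 26.7
eef_pos: [485.0, 245.5, 224.0]
eef_rot: [-0.0, 0.997, 0.071, -0.0]
contact_force: [-2.7, 0.3, -0.8]
grip_width: 3.5
```

```bash
python3 st.py
python3 - <<'E'
from h import *
w=r.get_image("wrist")["img"]
cv2.imwrite("pics/wrist13.png",w)
E
```

```text
t 26.7 pos [485.  245.5 224. ] az 8.1 tilt 0.04 F [-2.7  0.3 -0.8] Fax 0.6 mom [ 0.23  0.84 -0.06] w 3.5
axis in tool [-0.5   -0.001 -0.866]
```

View pics/wrist13.png

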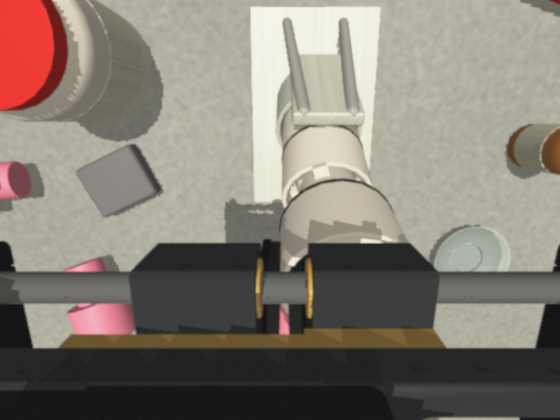

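>>> step_arm:
  gripper: [1, 1, 1, 1, 1]
  translation:
    - [0.0066, 0, -0.003]
    - [0.007, 0, -0.0025]
    - [0.0072, 0, -0.0018]
    - [0.006, 0, -0.001]
    - [0, 0, 0]
  yaw: [0, 0, 0, 0, 0]

```text
clock: 27.38
eef_pos: [511.7, 249.0, 232.5]
eef_rot: [-0.0, 0.997, 0.071, -0.0]
contact_force: [-4.6, 1.2, 0.4]
grip_width: 2.8
```

```bash
python3 st.py
python3 - <<'E'
from h import *
w=r.get_image("wrist")["img"]
cv2.imwrite("pics/wrist14.png",w)
for n,(x,y,X,Y) in (("side",(180,180,330,330)),("scene",(270,150,380,300))):
    c=r.get_image(n); cv2.imwrite(f"pics/{n}14.png",cv2.resize(c["img"][y:Y,x:X],None,fx=4,fy=4,interpolation=2))
E
```

```text
t 27.38 pos [511.7 249.  232.5] az 8.1 tilt 0.02 F [-4.6  1.2  0.4] Fax 2.5 mom [ 0.18  1.35 -0.13] w 2.8
axis in tool [-0.5   -0.    -0.866]
```

View pics/wrist14.png

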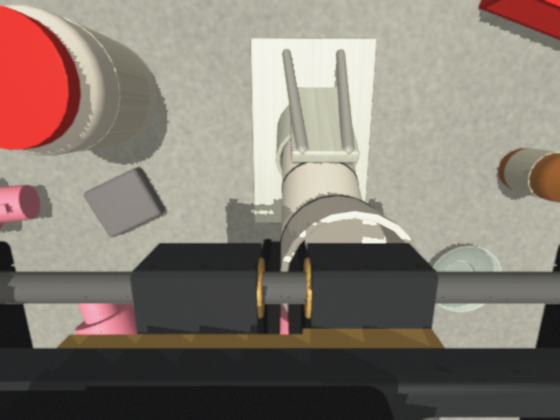

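View pics/scene14.png

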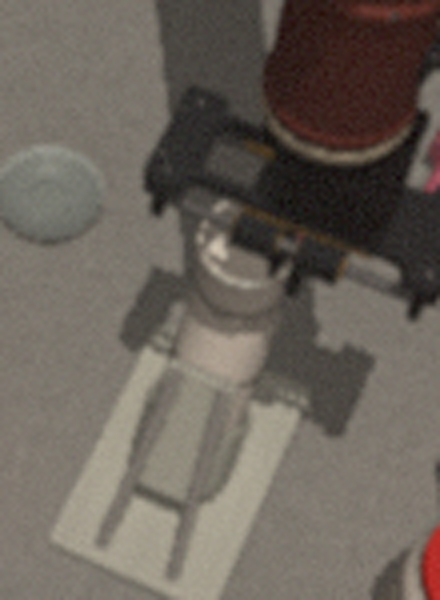

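View pics/side14.png

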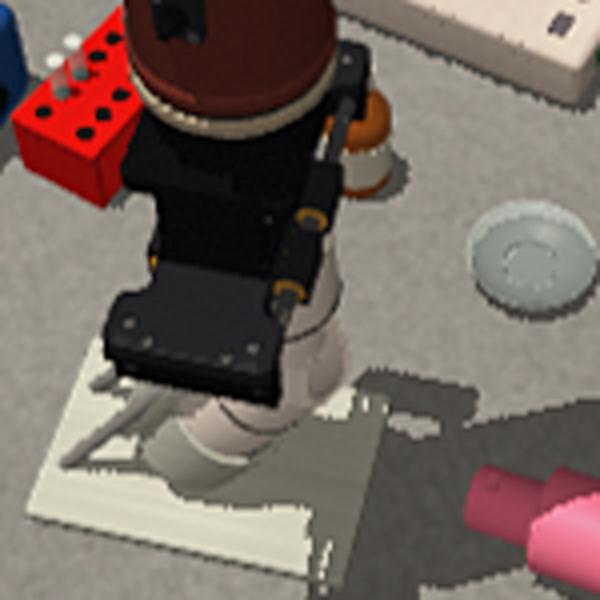

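>>> step_arm:
  gripper: [1, 1, 1, 1, 1]
  translation:
    - [-0.001, 0, -0.006]
    - [-0.001, 0, -0.02]
    - [0, 0, -0.03]
    - [0, 0, -0.03]
    - [0, 0, 0]
  yaw: [0, 0, 0, 0, 0]

```text
clock: 28.15
eef_pos: [510.8, 249.3, 322.2]
eef_rot: [-0.001, 0.997, 0.071, 0.003]
contact_force: [0.1, 0.3, -1.4]
grip_width: 2.5
```

```bash
python3 st.py
python3 - <<'E'
from h import *
d={}
for n,(x,y,X,Y) in (("side",(180,130,330,280)),("scene",(270,130,380,280))):
    c=r.get_image(n); d[n]=c; cv2.imwrite(f"pics/{n}15.png",cv2.resize(c["img"][y:Y,x:X],None,fx=4,fy=4,interpolation=2))
pickle.dump(d,open("cam15.pkl","wb"))
E
```

```text
t 28.15 pos [510.8 249.3 322.2] az 8.1 tilt 0.37 F [ 0.1  0.3 -1.4] Fax -1.3 mom [ 0.04 -0.01 -0.02] w 2.5
axis in tool [-0.494 -0.001 -0.869]
```

View pics/scene15.png

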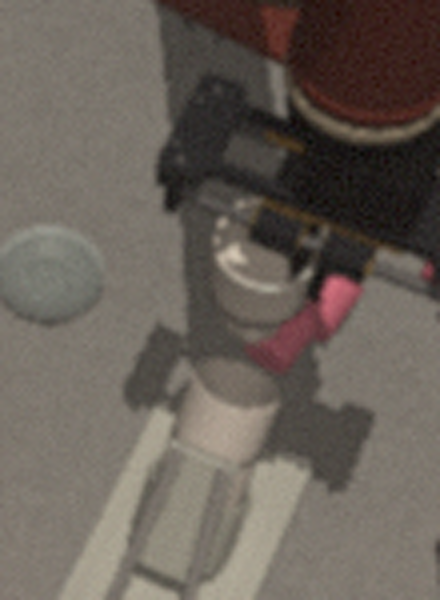

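View pics/side15.png

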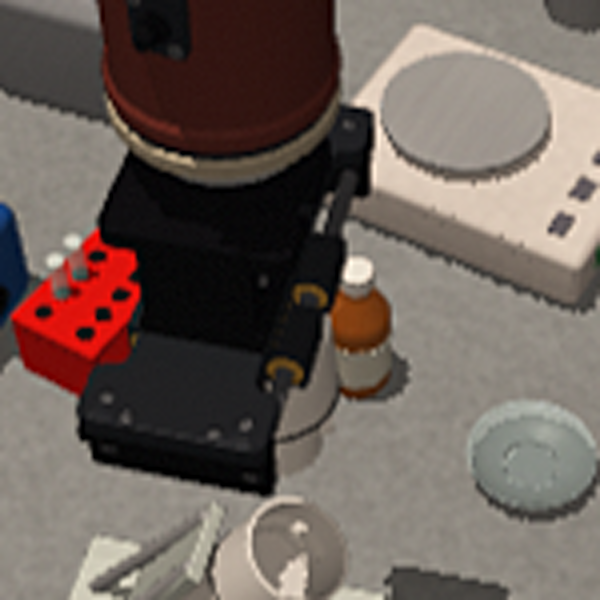

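>>> step_arm:
  gripper: [1, 1, 1, 1, 1, 1, 1, 1, 1, 1, 1, 1, 1, 1]
  translation:
    - [-0.0015, 0.015, 0]
    - [-0.0015, 0.03, 0]
    - [-0.0015, 0.04, 0]
    - [-0.0015, 0.04, 0]
    - [-0.0015, 0.04, 0]
    - [-0.0015, 0.04, 0]
    - [-0.0015, 0.04, 0]
    - [-0.0015, 0.04, 0]
    - [-0.0015, 0.04, 0]
    - [-0.0015, 0.04, 0]
    - [-0.0015, 0.04, 0]
    - [-0.0015, 0.03, 0]
    - [-0.0015, 0.0136, 0]
    - [0, 0, 0]
  yaw: [0, 0, 0, 0, 0, 0, 0, 0, 0, 0, 0, 0, 0, 0]

```text
clock: 30.0
eef_pos: [552.7, -199.1, 317.6]
eef_rot: [-0.0, 0.998, 0.07, -0.001]
contact_force: [-0.2, 0.2, -2.7]
grip_width: 2.9
```

```bash
python3 st.py
python3 - <<'E'
from h import *
d={}
for n,(x,y,X,Y) in (("wrist",(0,0,560,420)),("side",(230,50,360,200)),("scene",(140,110,260,240))):
    c=r.get_image(n); d[n]=c; k=1 if n=="wrist" else 4; cv2.imwrite(f"pics/{n}16.png",cv2.resize(c["img"][y:Y,x:X],None,fx=k,fy=k,interpolation=2))
pickle.dump(d,open("cam16.pkl","wb"))
e=load(); print(tri([ray(e["scene"],150+263/6,140+253/6),ray(e["side"],296.2,157.7)]))
E
```

```text
t 30.0 pos [ 552.7 -199.1  317.6] az 8.0 tilt 0.07 F [-0.2  0.2 -2.7] Fax -2.2 mom [0.12 0.04 0.02] w 2.9
axis in tool [-0.501  0.    -0.866]
(array([ 556.09560667, -235.63288747,   62.57145105]), [np.float64(0.6845445805119705), np.float64(0.6845445805121053)])
```

View pics/scene16.png

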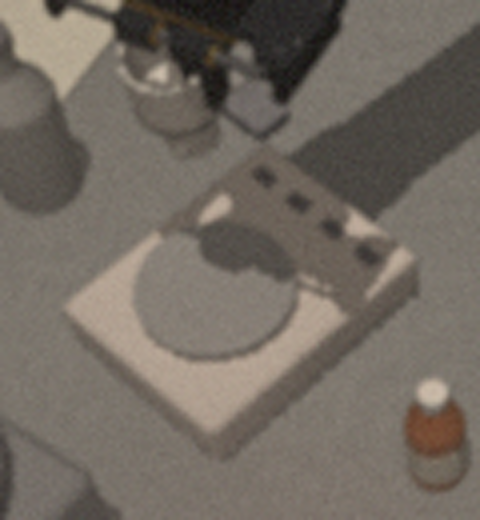

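View pics/side16.png

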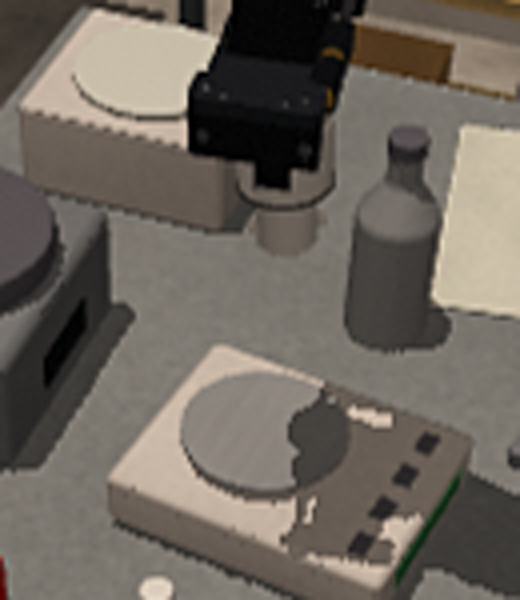

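View pics/wrist16.png

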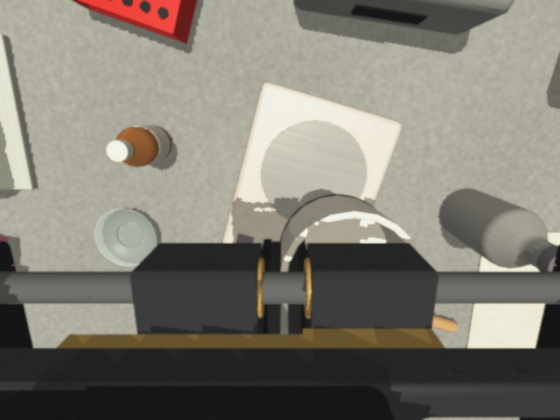

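Run:
```python
from h import *
d=load("cam16.pkl");W,D,S=d["wrist"],d["side"],d["scene"]
P=np.array([onz(W,u,v,71) for u,v in ((314,121),(260.5,172),(367.5,172),(275,137),(350,135))]);
A=np.c_[2*P[:,:2],np.ones(len(P))];s=np.linalg.lstsq(A,(P[:,:2]**2).sum(1),rcond=None)[0];print("pan wrist",s[:2],"r",np.sqrt(s[2]+s[0]**2+s[1]**2))
def circ(c,pts,z):
    P=np.array([onz(c,u,v,z) for u,v in pts]);A=np.c_[2*P[:,:2],np.ones(len(P))];s=np.linalg.lstsq(A,(P[:,:2]**2).sum(1),rcond=None)[0];print(s[:2].round(1),"r",np.sqrt(s[2]+s[0]**2+s[1]**2).round(1))
# scene c3 crop points on top edge (upper half), side c4 crop
circ(S,[(150+u/6,140+v/6) for u,v in ((141,255),(160,195),(200,163),(270,152),(340,172),(386,235))],71)
circ(D,[(230+u/4,40+v/4) for u,v in ((181,475),(195,440),(230,415),(270,408),(320,425),(350,465))],71)
X,rs=tri([ray(D,230+287/4,50+233/4),ray(S,140+196/4,110+137/4)]);print("foot",X,rs)
X2,rs=tri([ray(D,230+286/4,50+180/4),ray(S,140+172/4,110+105/4)]);print("ring?",X2,rs)
# predicted upright jar
C=np.array([552.7+4.2,-199.1-30.1,317.6])
for nm,z,rr in (("foot",317.6-72,20),("ring",317.6-27,32),("rim",317.6+21,32)):
  for n,c,ox,oy in (("side",D,230,50),("scene",S,140,110)):
    Q=np.array([proj(c,[C[0]+rr*np.cos(t),C[1]+rr*np.sin(t),z]) for t in np.linspace(0,6.28,60)]);Q=(Q-[ox,oy])*4
    print(nm,n,Q.min(0).round(0),Q.max(0).round(0))
```

```text
pan wrist [ 557.05330775 -234.90543917] r 65.2097733637631
[ 558.5 -233.6] r 64.6
[ 553.6 -233. ] r 64.0
foot [ 548.69975734 -225.61601015  253.0622499 ] [np.float64(2.7858903347311705), np.float64(2.78589033473111)]
ring? [ 554.81511896 -235.37046321  286.80300226] [np.float64(2.7519777274357216), np.float64(2.7519777274356825)]
foot side [244. 221.] [303. 258.]
foot scene [157. 123.] [213. 167.]
ring side [229. 154.] [327. 213.]
ring scene [128.  68.] [222. 140.]
rim side [231.  90.] [333. 148.]
rim scene [115.  20.] [212.  92.]
```

>>> step_arm:
  gripper: [1, 1, 1, 1, 1, 1, 1, 1]
  translation:
    - [0.0066, 0.0094, 0.01]
    - [0, 0, 0.03]
    - [0, 0, 0.03]
    - [0, 0, 0.03]
    - [0, 0, 0.03]
    - [0, 0, 0.025]
    - [0, 0, 0.01]
    - [0, 0, 0]
  yaw: [0, 0, 0, 0, 0, 0, 0, 0]

```text
clock: 31.15
eef_pos: [561.2, -206.5, 152.6]
eef_rot: [-0.0, 0.997, 0.071, -0.0]
contact_force: [0.3, 0.1, -2.0]
grip_width: 2.6
```

```bash
python3 st.py
python3 - <<'E'
from h import *
d={}
for n,(x,y,X,Y) in (("side",(230,70,360,220)),("scene",(140,110,260,240))):
    c=r.get_image(n); d[n]=c; k=1 if n=="wrist" else 4; cv2.imwrite(f"pics/{n}17.png",cv2.resize(c["img"][y:Y,x:X],None,fx=k,fy=k,interpolation=2))
pickle.dump(d,open("cam17.pkl","wb"))
E
```

```text
t 31.15 pos [ 561.2 -206.5  152.6] az 8.1 tilt 0.06 F [ 0.3  0.1 -2. ] Fax -1.9 mom [ 0.06  0.04 -0.01] w 2.6
axis in tool [-0.501 -0.001 -0.866]
```

View pics/scene17.png

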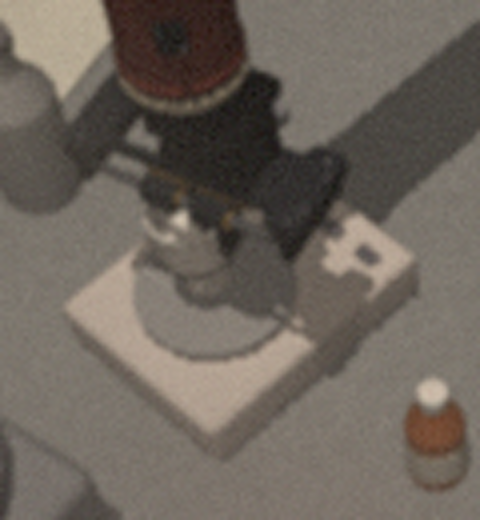

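View pics/side17.png

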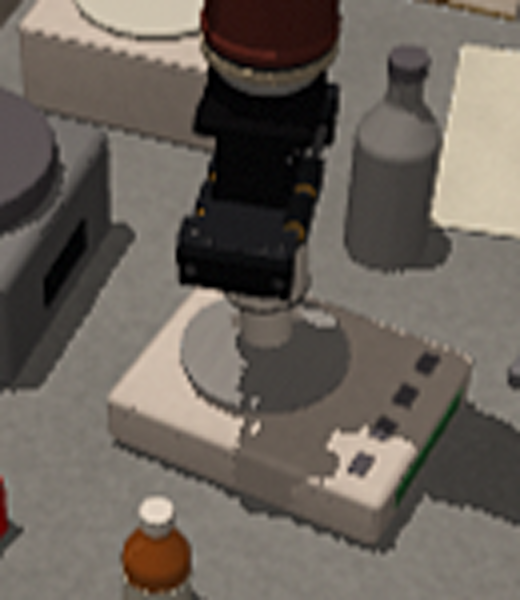

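Run:
```python
from h import *
d=load("cam17.pkl");D,S=d["side"],d["scene"]
C=np.array([556.5,-234,0])
for z in (71,84):
  for n,c,ox,oy in (("side",D,230,70),("scene",S,140,110)):
    Q=np.array([proj(c,[C[0]+20*np.cos(t),C[1]+20*np.sin(t),z]) for t in np.linspace(0,6.28,60)]);Q=(Q-[ox,oy])*4
    print(z,n,Q.min(0).round(0),Q.max(0).round(0))
```

```text
71 side [237. 327.] [290. 363.]
71 scene [189. 263.] [240. 304.]
84 side [238. 314.] [291. 350.]
84 scene [187. 253.] [238. 295.]
```

>>> step_arm:
  gripper: [1, 1, 1, 1]
  translation:
    - [0, -0.003, 0.004]
    - [0, 0, 0.003]
    - [0, 0, 0.003]
    - [0, 0, 0]
  yaw: [0, 0, 0, 0]

```text
clock: 31.75
eef_pos: [560.6, -203.7, 142.9]
eef_rot: [-0.0, 0.997, 0.071, -0.0]
contact_force: [0.6, -0.3, -1.6]
grip_width: 3.0
```

>>> step_arm:
  gripper: [1, 1]
  translation:
    - [0, 0, 0.002]
    - [0, 0, 0]
  yaw: [0, 0]

```text
clock: 32.0
eef_pos: [560.7, -203.7, 141.0]
eef_rot: [-0.0, 0.997, 0.071, -0.0]
contact_force: [-0.5, -0.1, -1.4]
grip_width: 3.2
```

>>> step_arm:
  gripper: [1, 1]
  translation:
    - [0, 0, 0.002]
    - [0, 0, 0]
  yaw: [0, 0]

```text
clock: 32.25
eef_pos: [560.7, -203.7, 139.0]
eef_rot: [-0.0, 0.997, 0.071, -0.0]
contact_force: [-0.7, -0.6, -2.1]
grip_width: 2.8
```

>>> step_arm:
  gripper: [1, 1]
  translation:
    - [0, 0, 0.002]
    - [0, 0, 0]
  yaw: [0, 0]

```text
clock: 32.5
eef_pos: [560.9, -203.7, 137.5]
eef_rot: [0.0, 0.997, 0.071, 0.0]
contact_force: [-0.5, 0.2, 0.6]
grip_width: 3.3
```

>>> step_arm:
  gripper: [1, 1]
  translation:
    - [0, 0, 0.002]
    - [0, 0, 0]
  yaw: [0, 0]

```text
clock: 32.75
eef_pos: [561.3, -203.4, 137.1]
eef_rot: [0.0, 0.997, 0.071, 0.001]
contact_force: [-5.3, 2.6, 14.4]
grip_width: 2.9
```

>>> step_arm:
  gripper: [1, 1]
  translation:
    - [0, 0, 0.002]
    - [0, 0, 0]
  yaw: [0, 0]

```text
clock: 33.0
eef_pos: [562.1, -203.0, 136.8]
eef_rot: [0.0, 0.997, 0.071, 0.001]
contact_force: [-8.3, 6.1, 25.8]
grip_width: 3.1
```

>>> step_arm:
  gripper: [1, 1]
  translation:
    - [0, 0, -0.0035]
    - [0, 0, 0]
  yaw: [0, 0]

```text
clock: 33.25
eef_pos: [561.1, -203.6, 137.1]
eef_rot: [0.0, 0.997, 0.071, 0.0]
contact_force: [-1.7, 0.9, 6.2]
grip_width: 3.0
```

```bash
python3 st.py
python3 - <<'E'
from h import *
d={}
for n,(x,y,X,Y) in (("side",(260,110,340,190)),("scene",(155,130,235,210))):
    c=r.get_image(n); d[n]=c; k=7; cv2.imwrite(f"pics/{n}18.png",cv2.resize(c["img"][y:Y,x:X],None,fx=k,fy=k,interpolation=2))
E
```

```text
t 33.25 pos [ 561.1 -203.6  137.1] az 8.1 tilt 0.05 F [-1.7  0.9  6.2] Fax 6.1 mom [ 0.19  0.24 -0.02] w 3.0
axis in tool [-0.499  0.    -0.866]
```

View pics/side18.png

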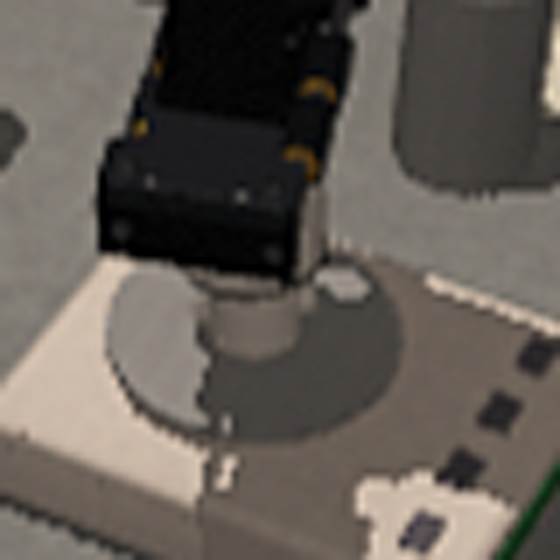

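View pics/scene18.png

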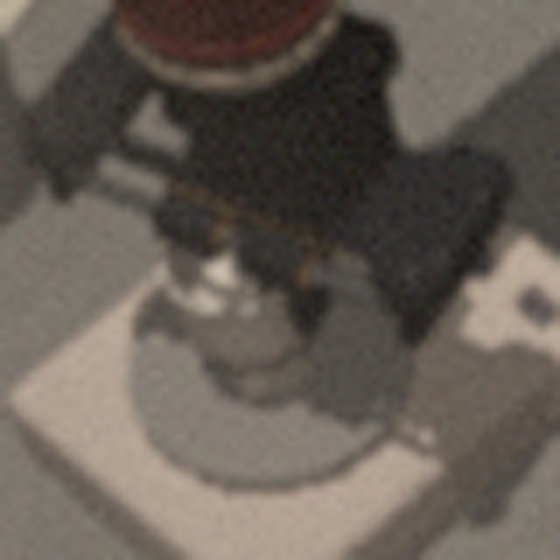

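>>> step_arm:
  gripper: [0.9, 0.8, 0.65, 0.65, 0.65]
  translation:
    - [0, 0, 0]
    - [0, 0, 0]
    - [0, 0, 0]
    - [0, 0, 0]
    - [0, 0, 0]
  yaw: [0, 0, 0, 0, 0]

```text
clock: 33.98
eef_pos: [560.8, -203.7, 136.6]
eef_rot: [-0.0, 0.997, 0.071, -0.0]
contact_force: [0.6, 0.2, -0.5]
grip_width: 29.6
```

```bash
python3 st.py
```

```text
t 33.98 pos [ 560.8 -203.7  136.6] az 8.1 tilt 0.0 F [ 0.6  0.2 -0.5] Fax -0.7 mom [-0.01 -0.03 -0.02] w 29.6
axis in tool [-0.5   -0.    -0.866]
```

>>> step_arm:
  gripper: [0.65, 0.65, 0.65, 0.65, 0.65, 0.65, 0.65]
  translation:
    - [0, 0, -0.005]
    - [0, 0, -0.01]
    - [0, 0, -0.02]
    - [0, 0, -0.03]
    - [0, 0, -0.04]
    - [0, 0, -0.04]
    - [0, 0, 0]
  yaw: [0, 0, 0, 0, 0, 0, 0]

```text
clock: 34.85
eef_pos: [562.5, -203.9, 286.2]
eef_rot: [0.001, 0.997, 0.071, 0.003]
contact_force: [-0.2, -0.5, 0.1]
grip_width: 30.3
```

```bash
python3 st.py
python3 - <<'E'
from h import *
d={}
for n,(x,y,X,Y) in (("wrist",(0,0,560,420)),("side",(240,80,340,180)),("scene",(145,120,245,220))):
    c=r.get_image(n); d[n]=c; k=1 if n=="wrist" else 6; cv2.imwrite(f"pics/{n}19.png",cv2.resize(c["img"][y:Y,x:X],None,fx=k,fy=k,interpolation=2))
E
```

```text
t 34.85 pos [ 562.5 -203.9  286.2] az 8.1 tilt 0.39 F [-0.2 -0.5  0.1] Fax 0.2 mom [ 0.04 -0.02 -0.07] w 30.3
axis in tool [-0.495  0.003 -0.869]
```

View pics/side19.png

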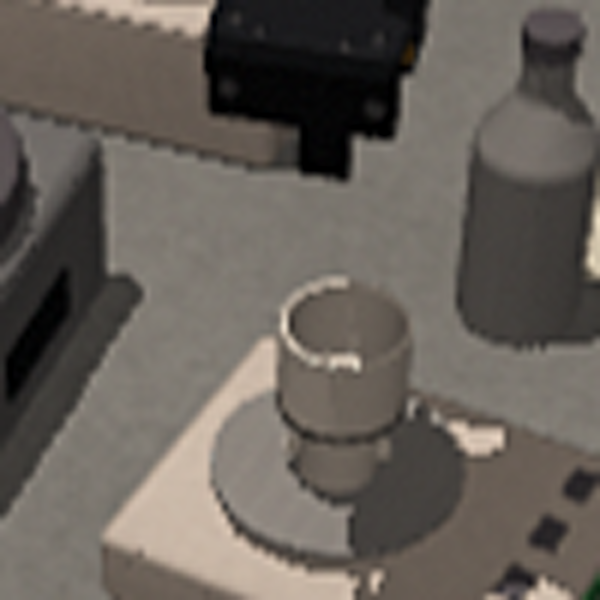

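View pics/scene19.png

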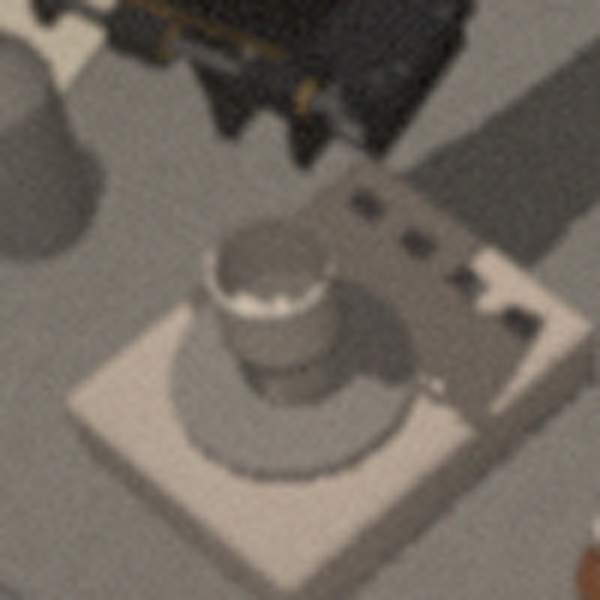

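Run:
```python
from h import *
d={n:r.get_image(n) for n in ("side","scene")}
D,S=d["side"],d["scene"]; e=load()
for X in ([556.5,-234],[555,-230],[558,-226]):
  for n,c,ox,oy in (("side",D,240,80),("scene",S,145,120)):
    o=[]
    for z,rr in ((71,20),(164,32)):
      Q=np.array([proj(c,[X[0]+rr*np.cos(t),X[1]+rr*np.sin(t),z]) for t in np.linspace(0,6.28,60)]);Q=(Q-[ox,oy])*6
      o+=[Q.min(0).round(0),Q.max(0).round(0)]
    print(X,n,*o)
for n in d:
    df=cv2.absdiff(d[n]["img"],e[n]["img"]).max(2); cv2.imwrite(f"pics/{n}20.png",d[n]["img"]); print(n,(df>60).mean())
```

```text
[556.5, -234] side [296. 430.] [375. 485.] [278. 271.] [412. 359.]
[556.5, -234] scene [254. 334.] [330. 396.] [201. 207.] [330. 310.]
[555, -230] side [296. 436.] [375. 491.] [278. 276.] [413. 365.]
[555, -230] scene [262. 335.] [338. 397.] [210. 209.] [339. 311.]
[558, -226] side [288. 439.] [367. 494.] [270. 280.] [404. 369.]
[558, -226] scene [264. 343.] [340. 405.] [212. 216.] [341. 319.]
side 0.04732142857142857
scene 0.02517857142857143
```

View pics/scene20.png

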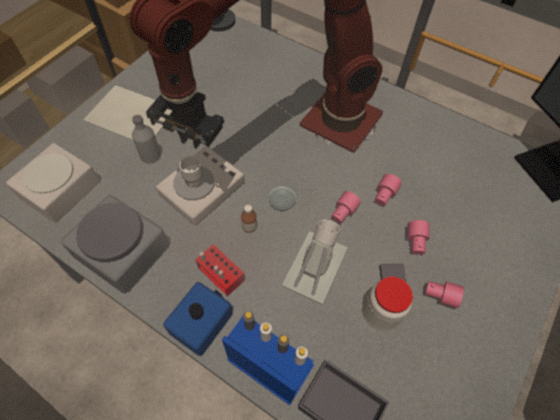

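```bash
python3 -c "
from h import *
print(r.finish_job())"
```

```text
the job is handed in; nothing more can be done
None
```

The top jar is off the stack and standing upright on the balance pan. It is released, and the job was handed in at about 35 s of the 58 s allowed.

- **Turning:** Gripping across the body and ratcheting did not free it. I made six strokes and the pull tests after strokes 2 to 6 all found it locked. I then pinched the wall at the rim and moved it about 27° along the tilted circle, which brought the lugs into line with almost no force.
- **Drawing out:** I drew it about 41 mm along the lean. I then brought it upright by pivoting the foot against the inside of the lower jar's rim and lifted it clear. At that point the wrist carried only the jar's weight.
- **Placing:** I lowered it onto the pan, pressing with about 26 N at most. I then eased off, opened the fingers and raised the gripper about 150 mm.

**Last checks:**
- **Position:** the jar's foot is about 5 mm from the pan centre I measured.
- **Upright:** the rim and foot outlines in the side view fit an upright jar within a few mm. The scene view fits roughly.
- **Bystanders:** all look unmoved in the final scene picture, judged by eye.
- **Robot:** the wrist force is about zero and the gripper is clear of everything.
- **Disagreements:** the pan-centre estimates from the three cameras differed by up to 5 mm. Before lowering, the jar leaned about 4° past upright, and pressing it onto the pan appears to have levelled it.

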